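# Put three polishing dops on the stands that level their stones

### The job

The three gem-polishing dops each stand on the wrong stand. First park one of them on the empty square wooden rest and let go of it, then rearrange them so that the tall dop ends on the low stand, the middle dop on the middle stand and the short dop on the high stand, each upright in the middle of its stand so that all three stones come level, with the wooden rest empty again. Never let a dop fall over, and do not disturb the jar, the metal block or the screwdriver.

Things in the scene. Friction and masses are not known exactly. Their poses are not given: they have to be found in the camera images.
- dop_tall: Tall slim gem-polishing dop, 105 mm high, loose, round about its z axis. From the bottom: steel foot 46 mm in diameter, 12 mm thick; stem 14 mm in diameter; brass barrel 20 mm in diameter from 61 to 91 mm above the underside (grip here); copper cone; small clear stone on top. 0.2 to 0.45 kg. Origin: centre of the underside, z up. Starts on the middle stand.
- dop_mid: Middle gem-polishing dop, 85 mm high, loose, round about its z axis. From the bottom: steel foot 46 mm in diameter, 12 mm thick; stem 14 mm in diameter; brass barrel 28 mm in diameter from 41 to 71 mm above the underside (grip here); copper cone; small clear stone on top. 0.2 to 0.45 kg. Origin: centre of the underside, z up. Starts on the high stand.
- dop_short: Short stout gem-polishing dop, 65 mm high, loose, round about its z axis. From the bottom: steel foot 46 mm in diameter, 12 mm thick; stem 14 mm in diameter; brass barrel 38 mm in diameter from 21 to 51 mm above the underside (grip here); copper cone; small clear stone on top. 0.2 to 0.45 kg. Origin: centre of the underside, z up. Starts on the low stand.
- stand_low: Low, broadest stand: fixed round steel disc 96 mm in diameter and 15 mm high with a flat black rubber top. Origin: centre of its underside, on the bench; its top is 15 mm above.
- stand_mid: Middle stand: fixed round steel disc 82 mm in diameter and 35 mm high with a flat black rubber top. Origin: centre of its underside, on the bench; its top is 35 mm above.
- stand_high: High, narrowest stand: fixed round steel disc 70 mm in diameter and 55 mm high with a flat black rubber top. Origin: centre of its underside, on the bench; its top is 55 mm above.
- spare_rest: Spare rest: fixed square wooden pad 84 x 84 mm, 10 mm thick, empty at the start. Origin: centre of its underside, on the bench; its flat top is 10 mm above.
- jar: Bystander, to be left alone: small glass jar with a white cap, 42 mm in diameter, 58 mm high, standing loose on the bench. Origin: centre of its underside.
- block: Bystander, to be left alone: plain grey metal block 45 x 32 x 22 mm lying loose on the bench. Origin: centre of its underside, x along the 45 mm side.
- screwdriver: Bystander, to be left alone: screwdriver 150 mm long lying loose on the bench along its own x axis, handle to -x.
Not all that is in view belongs to the job. Leave any pink, purple or red look-alike of the dop_short alone.

How it is judged:
On the way:
1. one of the dops stands on the spare rest, upright and let go (((horizontal distance between dop_tall and spare_rest below 0.028 m and z of dop_tall in the frame of spare_rest between 0.006 and 0.014 m and angle between dop_tall's own z axis and vertical below 0.1 rad and linear speed of dop_tall below 0.02 m/s and contact force between the fingers and dop_tall below 0.3 N) or (horizontal distance between dop_mid and spare_rest below 0.028 m and z of dop_mid in the frame of spare_rest between 0.006 and 0.014 m and angle between dop_mid's own z axis and vertical below 0.1 rad and linear speed of dop_mid below 0.02 m/s and contact force between the fingers and dop_mid below 0.3 N) or (horizontal distance between dop_short and spare_rest below 0.028 m and z of dop_short in the frame of spare_rest between 0.006 and 0.014 m and angle between dop_short's own z axis and vertical below 0.1 rad and linear speed of dop_short below 0.02 m/s and contact force between the fingers and dop_short below 0.3 N))), for 0.2 s.
At the end, for the whole second after the job is handed in: Tall dop on the low stand, middle dop on the middle stand, short dop on the high stand: each within 12 mm of the stand's centre, its underside within 4 mm of the stand's top, upright within 0.1 rad, let go and at rest; the spare rest is therefore empty (horizontal distance between dop_tall and stand_low below 0.012 m and z of dop_tall in the frame of stand_low between 0.011 and 0.019 m and angle between each of dop_tall, dop_mid, dop_short's own z axis and vertical below 0.1 rad and linear speed of each of dop_tall, dop_mid, dop_short below 0.02 m/s and contact force between the fingers and dop_tall below 0.3 N and horizontal distance between dop_mid and stand_mid below 0.012 m and z of dop_mid in the frame of stand_mid between 0.031 and 0.039 m and contact force between the fingers and dop_mid below 0.3 N and horizontal distance between dop_short and stand_high below 0.012 m and z of dop_short in the frame of stand_high between 0.051 and 0.059 m and contact force between the fingers and dop_short below 0.3 N); the robot touches nothing.
It fails at once if a dop fell over (angle between any of dop_tall, dop_mid, dop_short's own z axis and vertical above 0.6 rad).
It fails at once if the jar, block or screwdriver was moved more than 20 mm (distance of any of jar, block, screwdriver from where it was at the start of the episode above 0.02 m).
It also fails if it takes over 120 s, if anything falls off the work surface, if the arm or the gripper's body presses on something with over 40 N, if the wrist force passes 120 N, or if a joint passes its speed limit or range.

### The arm

A 6-joint arm with a two-finger parallel gripper is mounted at the origin on the work surface. World frame = base frame: x ahead of the robot, y to its left, z up, the work surface at z = 0. Lengths are in m, angles in rad, forces in N, time in s.
With the tool pointing down it reaches from about 0.35 to 0.85 m from the base axis. Payload 8.1 kg.
Tool frame: the origin (TCP) lies between the finger pads; the fingertips stand 14 mm ahead of it and the grasp point (between the pads) lies 5 mm behind it; z points along the fingers, y is the line along which they close (so a half turn about z gives the same grasp; the last joint's range is limited). The gripper opens to 85 mm and grips with 20 to 120 N. Pads are 22 mm wide; open, the fingers measure 114 mm over their backs; the gripper's body (76 mm by 85 mm) begins 54 mm behind the grasp point. The pads swing forward as they close: fully open they stand 13 mm farther back than shut.
Start: joints at [1.03, 0.13, 1.488, -0, 1.523, -0.085], TCP at [0.264, 0.539, 0.245] pointing down, gripper open.
Joint ranges: [-2.96, 2.96], [-0.89, 2.26], [0.02, 2.5], [-1.34, 4.48], [0, 2.73], [-2.66, 2.66]. Speed limits (rad/s): [2.39, 2.39, 2.79, 3.14, 3.14, 3.14].

### API

Orientations are given as a 3x3 rotation matrix whose columns are the frame's x, y, z axes.
In Python, from plant import manip, vision gives the robot as it stands.
- The arm moves only by the shell command python3 -m creep 'ROWS' [FORCE]. ROWS is JSON, a list of rows, each a list of 7 numbers: the closure, from -1 (fully open) to 1 (shut), then the shift along the tool's x, y, z in cm, then the turn, a rotation vector about the tool's x, y, z in rad. A call has 1 to 20 rows; each row is the pose to reach, as a shift and turn from the pose commanded when the call began, along the tool's axes at that moment; what a row does not reach only later rows make up. A row lasts 1/12 s, in which the tool goes at most 41.7 mm and 7.16 degrees, less where a joint would pass 70% of its speed; a pose out of reach is approached as far as the arm can. A call with a gripper value outside its range is refused whole. The fingers move at their own pace and stop on an object; FORCE is the grip in N (left out, the last holds). Time passes only in rows, so rows that repeat a pose let the fingers close. It gives the time, the measured TCP pose, the force, the opening and the grip force at its end, in the units of the state.
- manip.get_state(): the state, without advancing time (a new reading comes with each control period).
- vision.read_camera(name): name is "scene" or "top"; returns (picture, depth): 420x560x3 uint8, red, green, blue; 420x560 float32, m along the optical axis (not along the pixel's ray), 0 where there is no reading.
- vision.calibration(name): a dict with "camera_matrix" (3x3 intrinsics, pixels), "R" (3x3) and "t" (3): a world point X has camera coordinates R X + t. Camera axes: x right, y down, z forward; pixel columns grow to the right and rows downward; lengths in m; the calibration is good to about 2 mm. A picture is of the moment at which its call begins. calibration takes no time and is no camera call.
- manip.finish_job(): hands the job in; it is judged then, once.
The state is a dict: "time": time; "joints": joint angles; "joint_vel": joint speeds; "joint_torque": joint torques, N m; "position": TCP position; "orientation": TCP orientation; "wrist_force": force on the tool from outside, world axes, zero at the start; "wrist_torque": the same for the moment, N m; "grip_width": opening from 0.0 (shut) to 1.0 (fully open); "gripper_force": force on a finger pad.
Only numpy, scipy, OpenCV 4.12 (cv2) and the standard library are available. Lean on these libraries where they do the work, as an engineer would, in place of code of your own. Each camera call takes 0.05 s, during which the arm holds its last target. There are 200 camera calls.

## Working session

There is one attempt and no reset: what is moved stays moved. The work goes in short steps, Python scripts to look and compute and a shell command to move; the robot and the scene stay as the last step left them, time stands still between calls to the robot, and variables do not carry over. Pictures are saved under pics/ and viewed, at most 14 in all, crops included, and the job is handed in when it is done.

```bash
mkdir -p pics; ls; python3 - <<'E'
from plant import manip, vision
import cv2,numpy as np
print({k:np.round(v,3).tolist() for k,v in manip.get_state().items()})
for n in("scene","top"):
    p,d=vision.read_camera(n); cv2.imwrite(f"pics/{n}0.png",p[...,::-1]); np.save(f"pics/{n}_d.npy",d)
    c=vision.calibration(n); print(n,{k:np.round(v,3).tolist() for k,v in c.items()}, (d>0).mean())
E
```

```text
pics
{'time': 0.0, 'joints': [1.03, 0.131, 1.489, 0.0, 1.523, -0.085], 'joint_vel': [-0.002, -0.0, 0.001, -0.002, -0.0, 0.0], 'joint_torque': [-0.001, -56.94, -50.055, -0.0, 0.015, -0.0], 'position': [0.264, 0.538, 0.244], 'orientation': [[-0.898, 0.44, -0.001], [0.44, 0.898, -0.002], [0.0, -0.002, -1.0]], 'wrist_force': [0.642, 0.93, 0.472], 'wrist_torque': [-0.04, 0.008, 0.01], 'gripper_force': 0.0, 'grip_width': 1.002}
scene {'camera_matrix': [[431.174, 0.0, 278.128], [0.0, 431.174, 206.354], [0.0, 0.0, 1.0]], 'R': [[-0.072, 0.997, 0.004], [0.76, 0.058, -0.648], [-0.646, -0.044, -0.762]], 't': [0.012, -0.379, 1.265]} 0.9957865646258504
top {'camera_matrix': [[526.085, 0.0, 281.541], [0.0, 526.085, 209.165], [0.0, 0.0, 1.0]], 'R': [[-0.017, -1.0, -0.002], [-0.99, 0.017, -0.137], [0.137, -0.001, -0.991]], 't': [0.058, 0.561, 1.146]} 0.9960501700680272
```

View pics/top0.png

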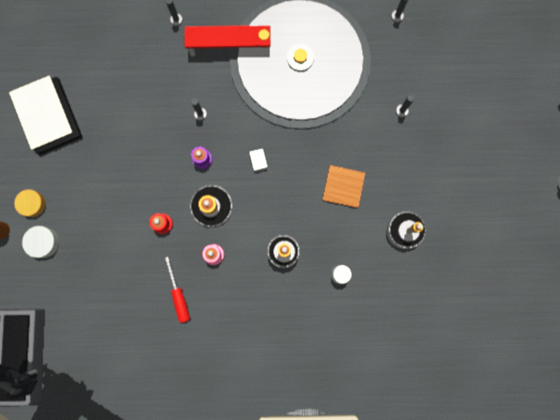

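View pics/scene0.png

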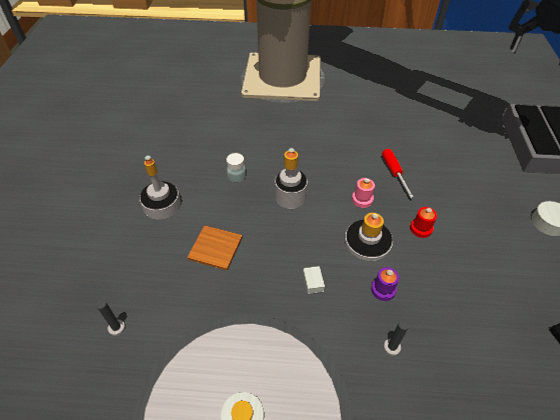

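The top view shows the stands: low with the short dop at (210,206), high with the mid dop at (284,251), mid with the tall dop at (407,230). The rest is at (345,187), jar (342,274), block (258,160) and screwdriver (178,290).
Candidates for dop_short: brass (208,205) on the low stand, purple (201,157), red (161,224) and pink (213,255). I choose the brass one on the stand.

```bash
cat > h.py <<'E'
import numpy as np, cv2
from plant import manip, vision
def cloud(n, save=None):
    p,d=vision.read_camera(n); c=vision.calibration(n); K,R,t=[np.array(c[k]) for k in("camera_matrix","R","t")]
    v,u=np.mgrid[:d.shape[0],:d.shape[1]]
    X=np.stack([(u-K[0,2])/K[0,0]*d,(v-K[1,2])/K[1,1]*d,d],-1)
    W=(X-t)@R; W[d==0]=np.nan
    if save: cv2.imwrite(save,p[...,::-1])
    return p,W
def circ(W,c,r,z0,z1):
    m=(np.hypot(W[...,0]-c[0],W[...,1]-c[1])<r)&(W[...,2]>z0)&(W[...,2]<z1)
    P=W[m]
    if len(P)<6: return None
    (x,y),rad=cv2.minEnclosingCircle(P[:,:2].astype(np.float32))
    return len(P),*np.round([x,y,rad*2,np.median(P[:,2])],4).tolist()
E
python3 - <<'E'
from h import *
clouds={n:cloud(n) for n in("top","scene")}
W=clouds["top"][1]
pix=dict(low=(206,210),high=(251,284),mid=(230,407),rest=(187,345),jar=(274,342),block=(160,258),pink=(255,213),red=(224,161),purple=(157,201),sd1=(290,178),sd2=(260,168),sd3=(320,184))
for k,(v,u) in pix.items(): print(k,np.round(W[v,u],3))
cen={k:W[pix[k]][:2] for k in("low","mid","high")}
H=dict(low=.015,mid=.035,high=.055); L=dict(low=.065,mid=.105,high=.085)
for n,(p,W) in clouds.items():
  print(n,'bench z',np.nanmedian(W[300:340,250:300,2]) if n=="top" else np.nanmedian(W[120:140,300:340,2]))
  for k in cen:
    h=H[k];l=L[k]
    print(k,'stand',circ(W,cen[k],.06,h-.004,h+.004),'stand+foot',circ(W,cen[k],.06,h-.004,h+.016),'foot',circ(W,cen[k],.06,h+.008,h+.016),'barrel',circ(W,cen[k],.06,h+l-.04,h+l-.012),'top',circ(W,cen[k],.06,h+l-.01,h+l+.005))
  P=W[(np.abs(W[...,2]-.01)<.004)&(np.hypot(*(np.moveaxis(W[...,:2],-1,0)-np.array([0.615,-.12])[:,None,None]))<.09)]
p,W=clouds["top"]; hsv=cv2.cvtColor(p,cv2.COLOR_RGB2HSV)
m=np.zeros(hsv.shape[:2],np.uint8); m[155:215,315:372]=cv2.inRange(hsv,(5,120,60),(25,255,255))[155:215,315:372]
P=W[m>0]; r=cv2.minAreaRect(P[:,:2].astype(np.float32)); print('rest',r,np.median(P[:,2]))
cv2.imwrite("pics/crop1.png",cv2.resize(p[130:280,140:300,::-1],None,fx=4,fy=4))
E
```

```text
low [0.568 0.206 0.067]
high [0.462 0.045 0.139]
mid [ 0.508 -0.226  0.059]
rest [ 0.615 -0.099  0.01 ]
jar [ 0.415 -0.081  0.054]
block [0.681 0.101 0.019]
pink [0.46 0.2  0.06]
red [0.531 0.315 0.059]
purple [0.681 0.228 0.057]
sd1 [0.386 0.283 0.023]
sd2 [0.453 0.308 0.014]
sd3 [0.32  0.268 0.027]
top bench z 0.0006683783372111732
low stand (885, 0.576, 0.2114, 0.0965, 0.0152) stand+foot (1018, 0.576, 0.2114, 0.0965, 0.0155) foot (80, 0.5723, 0.2127, 0.0456, 0.0269) barrel (148, 0.5727, 0.213, 0.0394, 0.0653) top (67, 0.574, 0.211, 0.0287, 0.0731)
mid stand (578, 0.5115, -0.2315, 0.0824, 0.0352) stand+foot (852, 0.5115, -0.2315, 0.0824, 0.0365) foot (227, 0.5094, -0.2315, 0.0499, 0.0471) barrel (56, 0.5075, -0.2327, 0.0204, 0.1216) top (36, 0.5085, -0.2307, 0.0151, 0.1395)
high stand (391, 0.4669, 0.0473, 0.0694, 0.055) stand+foot (590, 0.4669, 0.0473, 0.0694, 0.0565) foot (178, 0.465, 0.0453, 0.0456, 0.0675) barrel (73, 0.465, 0.0452, 0.0276, 0.1258) top (43, 0.4614, 0.0422, 0.0236, 0.1381)
scene bench z 0.00028508889433777606
low stand (953, 0.5785, 0.2133, 0.0963, 0.0146) stand+foot (1127, 0.5785, 0.2133, 0.0963, 0.0149) foot (148, 0.5756, 0.2143, 0.0454, 0.0268) barrel (288, 0.5739, 0.216, 0.0411, 0.063) top (60, 0.5768, 0.2134, 0.0195, 0.0737)
mid stand (547, 0.5129, -0.23, 0.084, 0.0346) stand+foot (812, 0.5129, -0.23, 0.084, 0.0355) foot (240, 0.5093, -0.231, 0.048, 0.0468) barrel (125, 0.5103, -0.2307, 0.0211, 0.1163) top (35, 0.5134, -0.2278, 0.007, 0.1383)
high stand (308, 0.4689, 0.049, 0.0706, 0.0548) stand+foot (571, 0.4689, 0.049, 0.0706, 0.0568) foot (232, 0.4662, 0.0475, 0.0481, 0.0667) barrel (170, 0.4674, 0.0462, 0.0293, 0.1191) top (42, 0.4673, 0.0462, 0.0146, 0.1352)
rest ((0.6190577745437622, -0.09554684162139893), (0.08245562762022018, 0.08900181204080582), 76.68146514892578) nan
```

View pics/crop1.png

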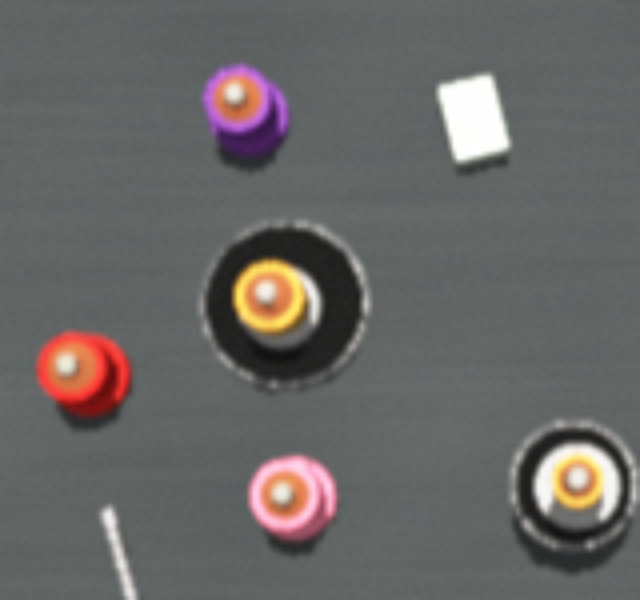

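The crop confirms it. The brass dop stands on the black low stand (crop centre 270,300), while the look-alikes are purple, red and pink and stand on the bench. Both cameras agree within 2 mm, and the diameters and heights match the description. The current tool yaw (64°) clears all the neighbours, so I'll keep it.

Plan: mid to the rest, short to high, tall to low, mid to the mid stand.

```bash
cat > go.py <<'E'
import sys
from h import *
s=manip.get_state(); R=np.array(s["orientation"]); p=np.array(s["position"])
for a in sys.argv[1:]:
    print(a, np.round((np.array(eval(a))-p)@R*100,2))
E
python3 go.py "(.466,.0465,.2)" "(.466,.0465,.106)"
```

```text
(.466,.0465,.2) [-39.8  -35.27   4.5 ]
(.466,.0465,.106) [-39.8  -35.26  13.9 ]
```

```bash
python3 -m creep '[[-1,-39.8,-35.3,4.5,0,0,0],[-1,-39.8,-35.3,4.5,0,0,0],[-1,-39.8,-35.3,4.5,0,0,0],[-1,-39.8,-35.3,4.5,0,0,0],[-1,-39.8,-35.3,4.5,0,0,0],[-1,-39.8,-35.3,4.5,0,0,0],[-1,-39.8,-35.3,4.5,0,0,0],[-1,-39.8,-35.3,4.5,0,0,0],[-1,-39.8,-35.3,4.5,0,0,0],[-1,-39.8,-35.3,4.5,0,0,0],[-1,-39.8,-35.3,4.5,0,0,0],[-1,-39.8,-35.3,4.5,0,0,0],[-1,-39.8,-35.3,4.5,0,0,0],[-1,-39.8,-35.3,4.5,0,0,0],[-1,-39.8,-35.3,4.5,0,0,0],[-1,-39.8,-35.3,4.5,0,0,0],[-1,-39.8,-35.3,4.5,0,0,0],[-1,-39.8,-35.3,4.5,0,0,0],[-1,-39.8,-35.3,4.5,0,0,0],[-1,-39.8,-35.3,4.5,0,0,0]]' 40; python3 go.py "(.466,.0465,.2)" "(.466,.0465,.106)"
python3 - <<'E'
from h import *
p,W=cloud("scene"); cv2.imwrite("pics/s1.png",cv2.resize(p[60:260,180:400,::-1],None,fx=3,fy=3))
E
```

```text
time: 1.87
position: [0.4659, 0.0475, 0.2004]
orientation: [[-0.899, 0.439, 0.0], [0.439, 0.899, 0.0], [-0.0, 0.0, -1.0]]
wrist_force: [0.7, -0.4, 0.3]
grip_width: 1.0
gripper_force: 0.0
(.466,.0465,.2) [-0.05 -0.08  0.04]
(.466,.0465,.106) [-0.05 -0.09  9.44]
```

View pics/s1.png

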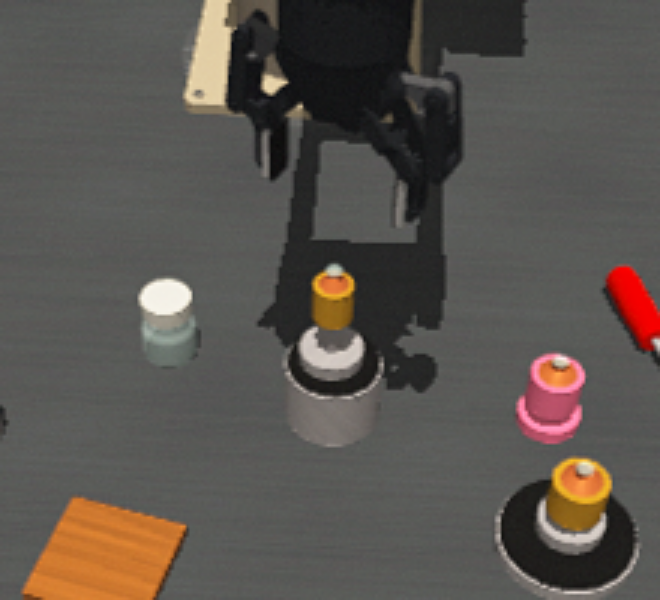

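The open fingers straddle the mid dop (stone at crop 333,270), with the jar and the pink decoy clear. Descending and gripping.

```bash
python3 -m creep '[[-1,0,0,3,0,0,0],[-1,0,0,6,0,0,0],[-1,0,0,8,0,0,0],[-1,0,0,9.4,0,0,0],[-1,0,0,9.4,0,0,0],[-1,0,0,9.4,0,0,0],[0,0,0,9.4,0,0,0],[1,0,0,9.4,0,0,0],[1,0,0,9.4,0,0,0],[1,0,0,9.4,0,0,0],[1,0,0,9.4,0,0,0],[1,0,0,9.4,0,0,0],[1,0,0,9.4,0,0,0],[1,0,0,9.4,0,0,0],[1,0,0,9.4,0,0,0],[1,0,0,9.4,0,0,0]]' 40; python3 -m creep '[[1,0,0,-1,0,0,0],[1,0,0,-3,0,0,0],[1,0,0,-5,0,0,0],[1,0,0,-5,0,0,0],[1,0,0,-5,0,0,0]]'; python3 go.py "(.618,-.096,.156)" "(.618,-.096,.062)"
python3 - <<'E'
from h import *
p,W=cloud("scene"); cv2.imwrite("pics/s2.png",cv2.resize(p[60:260,180:400,::-1],None,fx=3,fy=3))
E
```

```text
time: 3.25
position: [0.4666, 0.0465, 0.1072]
orientation: [[-0.898, 0.44, 0.001], [0.44, 0.898, -0.0], [-0.001, 0.0, -1.0]]
wrist_force: [-2.1, -0.6, 5.8]
grip_width: 0.317
gripper_force: 39.1
time: 3.67
position: [0.4669, 0.0466, 0.1574]
orientation: [[-0.898, 0.44, 0.003], [0.44, 0.898, 0.0], [-0.002, 0.001, -1.0]]
wrist_force: [-1.0, -0.1, -3.7]
grip_width: 0.317
gripper_force: 40.0
(.618,-.096,.156) [-19.84  -6.16   0.17]
(.618,-.096,.062) [-19.82  -6.17   9.57]
```

View pics/s2.png

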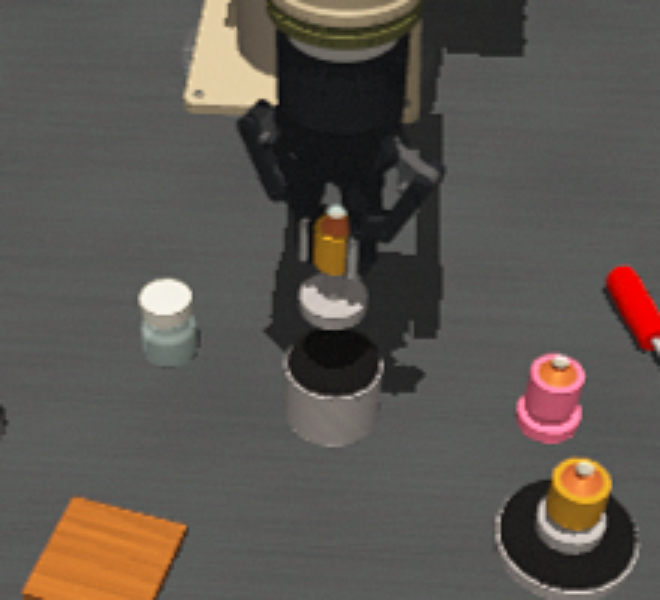

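The dop hangs upright in the fingers (foot at crop 333,300), with a width of 27 mm against the 28 mm barrel. The next move carries it to the rest.

```bash
python3 -m creep '[[1,-4,-1.2,0,0,0,0],[1,-8,-2.5,0,0,0,0],[1,-11,-3.4,0,0,0,0],[1,-14,-4.3,0,0,0,0],[1,-17,-5.3,0,0,0,0],[1,-19.8,-6.2,0,0,0,0],[1,-19.8,-6.2,0,0,0,0],[1,-19.8,-6.2,0,0,0,0],[1,-19.8,-6.2,2,0,0,0],[1,-19.8,-6.2,4,0,0,0],[1,-19.8,-6.2,6,0,0,0],[1,-19.8,-6.2,7.5,0,0,0],[1,-19.8,-6.2,8.5,0,0,0],[1,-19.8,-6.2,8.5,0,0,0],[1,-19.8,-6.2,8.5,0,0,0],[1,-19.8,-6.2,8.5,0,0,0]]'; python3 go.py "(.618,-.096,.0625)"
```

```text
time: 5.05
position: [0.6171, -0.096, 0.0724]
orientation: [[-0.898, 0.44, 0.001], [0.44, 0.898, -0.0], [-0.001, 0.0, -1.0]]
wrist_force: [0.9, 0.9, -2.9]
grip_width: 0.32
gripper_force: 40.0
(.618,-.096,.0625) [-0.08  0.04  0.99]
```

Lower the last 9.5 mm slowly.

```bash
python3 -m creep '[[1,0,0,0.3,0,0,0],[1,0,0,0.6,0,0,0],[1,0,0,0.8,0,0,0],[1,0,0,0.9,0,0,0],[1,0,0,0.95,0,0,0],[1,0,0,0.95,0,0,0],[1,0,0,0.95,0,0,0]]'
```

```text
time: 5.63
position: [0.6167, -0.0963, 0.0622]
orientation: [[-0.898, 0.44, 0.0], [0.44, 0.898, -0.0], [-0.0, -0.0, -1.0]]
wrist_force: [-2.1, -0.3, 2.9]
grip_width: 0.318
gripper_force: 40.5
```

```bash
python3 -m creep '[[0.2,0,0,0,0,0,0],[0,0,0,0,0,0,0],[-0.3,0,0,0,0,0,0],[-1,0,0,0,0,0,0],[-1,0,0,0,0,0,0],[-1,0,0,0,0,0,0],[-1,0,0,0,0,0,0],[-1,0,0,0,0,0,0],[-1,0,0,0,0,0,0],[-1,0,0,-2,0,0,0],[-1,0,0,-4,0,0,0],[-1,0,0,-7,0,0,0],[-1,0,0,-10,0,0,0],[-1,0,0,-12,0,0,0],[-1,0,0,-12,0,0,0],[-1,0,0,-12,0,0,0]]'; python3 go.py "(.574,.214,.18)" "(.574,.214,.047)"
python3 - <<'E'
from h import *
for n in("scene","top"):
    p,W=cloud(n,f"pics/{n}3.png")
    print(n,'highstand',circ(W,(.467,.048),.06,.051,.059),'lowfoot',circ(W,(.574,.214),.06,.023,.031),'restfoot',circ(W,(.618,-.096),.045,.018,.026),'restbarrel',circ(W,(.618,-.096),.045,.055,.085))
E
```

```text
time: 6.97
position: [0.6178, -0.0965, 0.1839]
orientation: [[-0.898, 0.44, 0.004], [0.44, 0.898, -0.001], [-0.004, 0.001, -1.0]]
wrist_force: [-1.0, 0.4, -1.2]
grip_width: 0.998
gripper_force: 0.0
(.574,.214,.18) [17.6  25.95  0.35]
(.574,.214,.047) [17.65 25.94 13.65]
scene highstand (605, 0.4693, 0.05, 0.0715, 0.0547) lowfoot (148, 0.5753, 0.2145, 0.0456, 0.0265) restfoot (273, 0.6173, -0.0942, 0.0469, 0.0217) restbarrel (205, 0.6173, -0.0958, 0.0302, 0.0765)
top highstand (719, 0.4669, 0.0473, 0.0694, 0.0553) lowfoot (74, 0.5719, 0.2128, 0.0456, 0.0273) restfoot (71, 0.6073, -0.1057, 0.0399, 0.0221) restbarrel (75, 0.6154, -0.0975, 0.0291, 0.0816)
```

View pics/scene3.png

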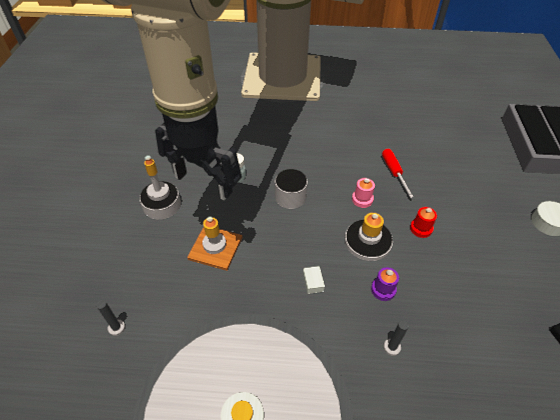

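The mid dop stands upright on the rest (213,242), let go, with the high stand empty. Next is the short dop.

```bash
python3 -m creep '[[-1,17.6,26,0.3,0,0,0],[-1,17.6,26,0.3,0,0,0],[-1,17.6,26,0.3,0,0,0],[-1,17.6,26,0.3,0,0,0],[-1,17.6,26,0.3,0,0,0],[-1,17.6,26,0.3,0,0,0],[-1,17.6,26,0.3,0,0,0],[-1,17.6,26,0.3,0,0,0],[-1,17.6,26,0.3,0,0,0],[-1,17.6,26,0.3,0,0,0],[-1,17.6,26,0.3,0,0,0],[-1,17.6,26,0.3,0,0,0],[-1,17.6,26,4,0,0,0],[-1,17.6,26,7,0,0,0],[-1,17.6,26,7,0,0,0],[-1,17.6,26,7,0,0,0]]'; python3 go.py "(.574,.214,.047)"
```

```text
time: 8.4
position: [0.5714, 0.2129, 0.1097]
orientation: [[-0.897, 0.442, -0.005], [0.442, 0.897, -0.002], [0.004, -0.004, -1.0]]
wrist_force: [0.6, -0.4, 0.3]
grip_width: 1.0
gripper_force: 0.0
(.574,.214,.047) [-0.22  0.24  6.27]
```

```bash
python3 -m creep '[[-1,0,0,2,0,0,0],[-1,0,0,4,0,0,0],[-1,0,0,5.5,0,0,0],[-1,0,0,6.3,0,0,0],[-1,0,0,6.3,0,0,0],[-1,0,0,6.3,0,0,0],[-1,0,0,6.3,0,0,0],[-1,0,0,6.3,0,0,0]]'; python3 go.py "(.574,.214,.047)"
```

```text
time: 9.07
position: [0.5744, 0.215, 0.0508]
orientation: [[-0.898, 0.44, 0.003], [0.44, 0.898, 0.001], [-0.002, 0.002, -1.0]]
wrist_force: [-0.1, -0.3, 0.8]
grip_width: 1.0
gripper_force: 0.0
(.574,.214,.047) [-0.01 -0.1   0.38]
```

```bash
python3 -m creep '[[-1,0,-0.1,0.4,0,0,0],[-1,0,-0.1,0.4,0,0,0],[0,0,-0.1,0.4,0,0,0],[1,0,-0.1,0.4,0,0,0],[1,0,-0.1,0.4,0,0,0],[1,0,-0.1,0.4,0,0,0],[1,0,-0.1,0.4,0,0,0],[1,0,-0.1,0.4,0,0,0],[1,0,-0.1,0.4,0,0,0],[1,0,-0.1,0.4,0,0,0],[1,0,-0.1,0.4,0,0,0]]' 40; python3 -m creep '[[1,0,0,-1,0,0,0],[1,0,0,-3,0,0,0],[1,0,0,-6,0,0,0],[1,0,0,-8,0,0,0],[1,0,0,-8,0,0,0],[1,0,0,-8,0,0,0],[1,0,0,-8,0,0,0]]'; python3 go.py "(.468,.0485,.127)"
python3 - <<'E'
from h import *
p,W=cloud("scene"); cv2.imwrite("pics/s4.png",cv2.resize(p[60:260,250:470,::-1],None,fx=3,fy=3))
E
```

```text
time: 9.98
position: [0.5728, 0.2139, 0.0451]
orientation: [[-0.898, 0.44, 0.0], [0.44, 0.898, 0.0], [-0.0, 0.0, -1.0]]
wrist_force: [-0.2, 0.1, 2.9]
grip_width: 0.429
gripper_force: 40.3
time: 10.57
position: [0.5716, 0.2135, 0.1234]
orientation: [[-0.898, 0.44, -0.002], [0.44, 0.898, -0.001], [0.002, -0.001, -1.0]]
wrist_force: [-1.0, -0.1, -3.4]
grip_width: 0.436
gripper_force: 40.6
(.468,.0485,.127) [  2.04 -19.38  -0.33]
```

View pics/s4.png

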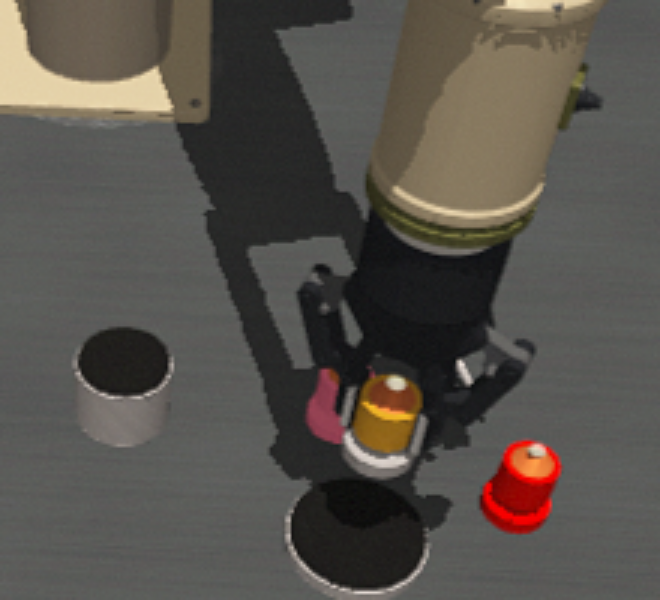

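The short dop hangs upright (stone at crop 395,382), and the low stand is now empty. Next I take it to the high stand.

```bash
python3 -m creep '[[1,0.4,-4,-0.3,0,0,0],[1,0.8,-8,-0.3,0,0,0],[1,1.2,-11,-0.3,0,0,0],[1,1.5,-14,-0.3,0,0,0],[1,1.8,-17,-0.3,0,0,0],[1,2,-19.4,-0.3,0,0,0],[1,2,-19.4,-0.3,0,0,0],[1,2,-19.4,-0.3,0,0,0],[1,2,-19.4,-0.3,0,0,0],[1,2,-19.4,1,0,0,0],[1,2,-19.4,2,0,0,0],[1,2,-19.4,2.6,0,0,0],[1,2,-19.4,2.6,0,0,0],[1,2,-19.4,2.6,0,0,0],[1,2,-19.4,2.6,0,0,0]]'; python3 go.py "(.468,.0485,.085)"
python3 - <<'E'
from h import *
for n in("scene","top"):
    p,W=cloud(n)
    print(n,'lowstand',circ(W,(.577,.212),.06,.011,.019),'shortfoot',circ(W,(.468,.048),.06,.07,.09))
E
```

```text
time: 11.87
position: [0.4694, 0.0487, 0.0989]
orientation: [[-0.898, 0.44, -0.0], [0.44, 0.898, 0.0], [0.0, -0.0, -1.0]]
wrist_force: [1.1, -0.1, -2.3]
grip_width: 0.433
gripper_force: 41.4
(.468,.0485,.085) [ 0.12 -0.07  1.39]
scene lowstand (1398, 0.5783, 0.2141, 0.0958, 0.0146) shortfoot (172, 0.4755, 0.0483, 0.0481, 0.0799)
top lowstand (1195, 0.5757, 0.2117, 0.0961, 0.0151) shortfoot None
```

```bash
python3 -m creep '[[1,0.1,0,0.4,0,0,0],[1,0.1,0,0.8,0,0,0],[1,0.1,0,1.1,0,0,0],[1,0.1,0,1.25,0,0,0],[1,0.1,0,1.35,0,0,0],[1,0.1,0,1.35,0,0,0],[1,0.1,0,1.35,0,0,0]]'
```

```text
time: 12.55
position: [0.4684, 0.0489, 0.0853]
orientation: [[-0.898, 0.44, 0.0], [0.44, 0.898, 0.0], [-0.0, 0.0, -1.0]]
wrist_force: [-0.3, 0.0, -3.7]
grip_width: 0.429
gripper_force: 41.8
```

```bash
python3 -m creep '[[1,0,0,0.05,0,0,0],[1,0,0,0.1,0,0,0],[1,0,0,0.1,0,0,0],[1,0,0,0.1,0,0,0]]'
```

```text
time: 12.88
position: [0.4686, 0.0489, 0.085]
orientation: [[-0.898, 0.44, 0.0], [0.44, 0.898, -0.0], [-0.0, 0.0, -1.0]]
wrist_force: [-4.2, 0.2, 5.6]
grip_width: 0.437
gripper_force: 42.4
```

Contact. Release, rise and check.

```bash
python3 -m creep '[[0.1,0,0,0,0,0,0],[-0.1,0,0,0,0,0,0],[-0.4,0,0,0,0,0,0],[-1,0,0,0,0,0,0],[-1,0,0,0,0,0,0],[-1,0,0,0,0,0,0],[-1,0,0,0,0,0,0],[-1,0,0,0,0,0,0],[-1,0,0,0,0,0,0],[-1,0,0,-2,0,0,0],[-1,0,0,-4,0,0,0],[-1,0,0,-7,0,0,0],[-1,0,0,-10,0,0,0],[-1,0,0,-12,0,0,0],[-1,0,0,-12,0,0,0],[-1,0,0,-12,0,0,0]]'; python3 go.py "(.509,-.2315,.205)" "(.509,-.2315,.106)"
python3 - <<'E'
from h import *
for n in("scene","top"):
    p,W=cloud(n,f"pics/{n}5.png")
    print(n,'high: stand+foot',circ(W,(.467,.048),.06,.051,.071),'foot',circ(W,(.467,.048),.06,.063,.071),'barrel',circ(W,(.467,.048),.06,.08,.108),'tall foot',circ(W,(.509,-.231),.06,.043,.051))
E
```

```text
time: 14.22
position: [0.4694, 0.0489, 0.2059]
orientation: [[-0.898, 0.44, 0.003], [0.44, 0.898, -0.0], [-0.003, 0.002, -1.0]]
wrist_force: [-0.5, -0.6, 0.0]
grip_width: 0.999
gripper_force: 0.0
(.509,-.2315,.205) [-15.9  -23.43   0.1 ]
(.509,-.2315,.106) [-15.87 -23.45  10.  ]
scene high: stand+foot (447, 0.4687, 0.0493, 0.07, 0.0557) foot (128, 0.4709, 0.0492, 0.0461, 0.0667) barrel (258, 0.4701, 0.0497, 0.0397, 0.1009) tall foot (239, 0.5098, -0.231, 0.047, 0.0469)
top high: stand+foot (10, 0.4364, 0.0477, 0.0309, 0.0537) foot None barrel None tall foot (216, 0.5073, -0.2325, 0.0461, 0.0473)
```

View pics/scene5.png

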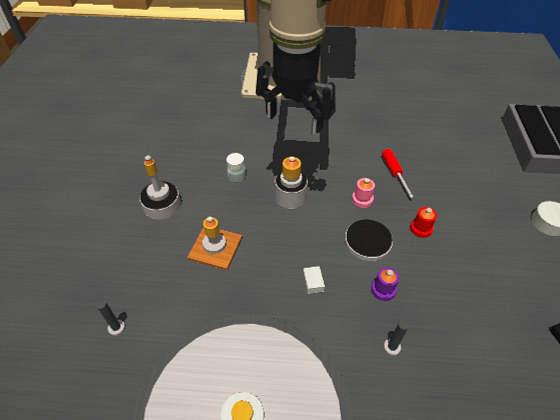

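The short dop is upright and centred on the high stand (291,178), about 2 mm off. Next is the tall dop (155,180).

```bash
python3 -m creep '[[-1,-15.9,-23.4,0,0,0,0],[-1,-15.9,-23.4,0,0,0,0],[-1,-15.9,-23.4,0,0,0,0],[-1,-15.9,-23.4,0,0,0,0],[-1,-15.9,-23.4,0,0,0,0],[-1,-15.9,-23.4,0,0,0,0],[-1,-15.9,-23.4,0,0,0,0],[-1,-15.9,-23.4,0,0,0,0],[-1,-15.9,-23.4,0,0,0,0],[-1,-15.9,-23.4,0,0,0,0],[-1,-15.9,-23.4,0,0,0,0],[-1,-15.9,-23.4,0,0,0,0],[-1,-15.9,-23.4,0,0,0,0],[-1,-15.9,-23.4,0,0,0,0]]'; python3 go.py "(.509,-.2315,.107)"
```

```text
time: 15.48
position: [0.5082, -0.2304, 0.2045]
orientation: [[-0.899, 0.439, 0.0], [0.439, 0.899, -0.0], [-0.0, -0.0, -1.0]]
wrist_force: [-0.0, -0.3, 0.1]
grip_width: 0.998
gripper_force: 0.0
(.509,-.2315,.107) [-0.12 -0.07  9.75]
```

```bash
python3 -m creep '[[-1,-0.1,-0.1,3,0,0,0],[-1,-0.1,-0.1,6,0,0,0],[-1,-0.1,-0.1,8,0,0,0],[-1,-0.1,-0.1,9.7,0,0,0],[-1,-0.1,-0.1,9.7,0,0,0],[-1,-0.1,-0.1,9.7,0,0,0],[-1,-0.1,-0.1,9.7,0,0,0],[0,-0.1,-0.1,9.7,0,0,0],[0.3,-0.1,-0.1,9.7,0,0,0],[1,-0.1,-0.1,9.7,0,0,0],[1,-0.1,-0.1,9.7,0,0,0],[1,-0.1,-0.1,9.7,0,0,0],[1,-0.1,-0.1,9.7,0,0,0],[1,-0.1,-0.1,9.7,0,0,0],[1,-0.1,-0.1,9.7,0,0,0],[1,-0.1,-0.1,9.7,0,0,0],[1,-0.1,-0.1,9.7,0,0,0]]' 40; python3 -m creep '[[1,0,0,-1,0,0,0],[1,0,0,-3,0,0,0],[1,0,0,-6,0,0,0],[1,0,0,-9,0,0,0],[1,0,0,-12,0,0,0],[1,0,0,-13,0,0,0],[1,0,0,-13,0,0,0],[1,0,0,-13,0,0,0]]'; python3 go.py "(.577,.213,.235)"
python3 - <<'E'
from h import *
p,W=cloud("scene"); cv2.imwrite("pics/s6.png",cv2.resize(p[60:260,80:300,::-1],None,fx=3,fy=3))
p,W=cloud("top");
for n in("scene","top"):
    p,W=cloud(n); print('midstand',circ(W,(.512,-.231),.06,.031,.039))
E
```

```text
time: 16.9
position: [0.5089, -0.2325, 0.1077]
orientation: [[-0.898, 0.44, 0.001], [0.44, 0.898, -0.0], [-0.001, 0.0, -1.0]]
wrist_force: [0.4, 2.6, 5.8]
grip_width: 0.222
gripper_force: 39.2
time: 17.57
position: [0.5083, -0.2326, 0.2364]
orientation: [[-0.898, 0.44, -0.001], [0.44, 0.898, 0.0], [0.0, -0.0, -1.0]]
wrist_force: [-0.8, 0.1, -3.2]
grip_width: 0.219
gripper_force: 39.3
(.577,.213,.235) [13.45 43.04  0.14]
midstand (857, 0.514, -0.2296, 0.0828, 0.0347)
midstand (715, 0.5117, -0.231, 0.081, 0.0352)
```

View pics/s6.png

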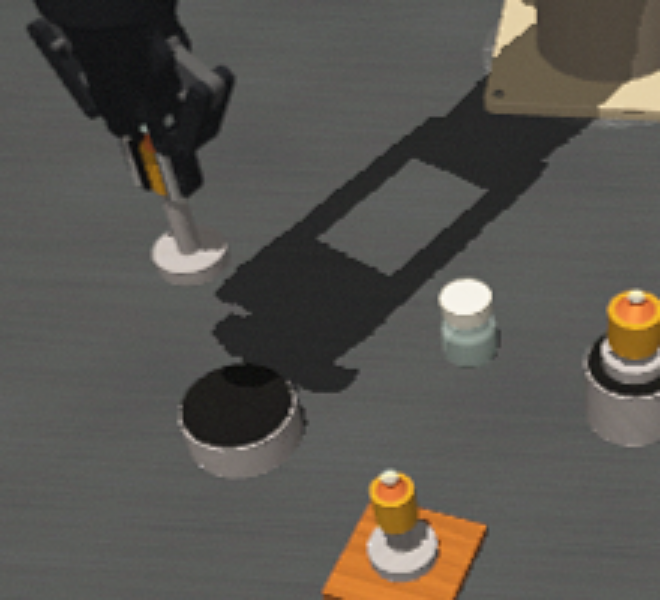

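The tall dop hangs upright (foot at crop 190,255), held at about 19 mm against the 20 mm barrel. Next I carry it high to the low stand.

```bash
python3 -m creep '[[1,0.5,2,0,0,0,0],[1,1.5,5,0,0,0,0],[1,2.5,8,0,0,0,0],[1,3.4,11,0,0,0,0],[1,4.4,14,0,0,0,0],[1,5.3,17,0,0,0,0],[1,6.2,20,0,0,0,0],[1,7.2,23,0,0,0,0],[1,8.1,26,0,0,0,0],[1,9.1,29,0,0,0,0],[1,10,32,0,0,0,0],[1,10.9,35,0,0,0,0],[1,11.9,38,0,0,0,0],[1,12.8,41,0,0,0,0],[1,13.4,43,0,0,0,0],[1,13.4,43,0,0,0,0],[1,13.4,43,0,0,0,0],[1,13.4,43,0,0,0,0],[1,13.4,43,0,0,0,0]]'; python3 -m creep '[[1,0,0,3,0,0,0],[1,0,0,6,0,0,0],[1,0,0,9,0,0,0],[1,0,0,11,0,0,0],[1,0,0,13,0,0,0],[1,0,0,13.5,0,0,0],[1,0,0,13.5,0,0,0],[1,0,0,13.5,0,0,0],[1,0,0,13.5,0,0,0],[1,0,0,13.5,0,0,0]]'; python3 go.py "(.577,.213,.0877)"
```

```text
time: 19.35
position: [0.5772, 0.2114, 0.2364]
orientation: [[-0.898, 0.441, -0.001], [0.441, 0.898, -0.001], [0.001, -0.001, -1.0]]
wrist_force: [0.9, 0.1, -2.7]
grip_width: 0.218
gripper_force: 39.7
time: 20.18
position: [0.5789, 0.2127, 0.1045]
orientation: [[-0.898, 0.44, 0.003], [0.44, 0.898, 0.001], [-0.003, 0.002, -1.0]]
wrist_force: [0.5, -0.6, -3.6]
grip_width: 0.22
gripper_force: 39.6
(.577,.213,.0877) [ 0.18 -0.06  1.68]
```

```bash
python3 -m creep '[[1,0.1,0,0.4,0,0,0],[1,0.1,0,0.8,0,0,0],[1,0.1,0,1.1,0,0,0],[1,0.1,0,1.3,0,0,0],[1,0.1,0,1.4,0,0,0],[1,0.1,0,1.4,0,0,0],[1,0.1,0,1.4,0,0,0]]'; python3 go.py "(.577,.213,.0877)"
```

```text
time: 20.77
position: [0.5766, 0.213, 0.0882]
orientation: [[-0.898, 0.44, -0.0], [0.44, 0.898, -0.0], [0.0, -0.0, -1.0]]
wrist_force: [-0.1, -0.1, -2.8]
grip_width: 0.222
gripper_force: 39.7
(.577,.213,.0877) [-0.04  0.02  0.05]
```

```bash
python3 -m creep '[[1,0,0,0.05,0,0,0],[1,0,0,0.1,0,0,0],[1,0,0,0.1,0,0,0],[1,0,0,0.1,0,0,0]]'
```

```text
time: 21.1
position: [0.5768, 0.213, 0.0877]
orientation: [[-0.898, 0.44, 0.001], [0.44, 0.898, 0.0], [-0.0, 0.0, -1.0]]
wrist_force: [-0.8, 0.1, 0.3]
grip_width: 0.221
gripper_force: 40.0
```

Contact. Release and rise.

```bash
python3 -m creep '[[0.5,0,0,0,0,0,0],[0.3,0,0,0,0,0,0],[0,0,0,0,0,0,0],[-0.4,0,0,0,0,0,0],[-1,0,0,0,0,0,0],[-1,0,0,0,0,0,0],[-1,0,0,0,0,0,0],[-1,0,0,0,0,0,0],[-1,0,0,0,0,0,0],[-1,0,0,0,0,0,0],[-1,0,0,-2,0,0,0],[-1,0,0,-4,0,0,0],[-1,0,0,-7,0,0,0],[-1,0,0,-10,0,0,0],[-1,0,0,-12,0,0,0],[-1,0,0,-12,0,0,0],[-1,0,0,-12,0,0,0]]'; python3 go.py "(.617,-.096,.2)" "(.617,-.096,.062)"
python3 - <<'E'
from h import *
for n in("scene","top"):
    p,W=cloud(n,f"pics/{n}7.png")
    print(n,'low: stand',circ(W,(.577,.213),.06,.011,.019),'foot',circ(W,(.577,.213),.06,.023,.031),'barrel',circ(W,(.577,.213),.06,.08,.104),'mid foot',circ(W,(.618,-.096),.06,.018,.026),'midbarrel',circ(W,(.618,-.096),.045,.055,.085))
E
```

```text
time: 22.52
position: [0.5777, 0.2133, 0.2094]
orientation: [[-0.898, 0.44, 0.004], [0.44, 0.898, 0.001], [-0.003, 0.003, -1.0]]
wrist_force: [-0.4, -0.0, -0.4]
grip_width: 1.001
gripper_force: 0.0
(.617,-.096,.2) [-17.14 -26.04   0.92]
(.617,-.096,.062) [-17.1  -26.07  14.72]
scene low: stand (975, 0.5782, 0.2137, 0.0962, 0.0146) foot (276, 0.5771, 0.2135, 0.0464, 0.0267) barrel (93, 0.5779, 0.214, 0.0204, 0.092) mid foot (271, 0.6165, -0.0949, 0.0472, 0.0215) midbarrel (206, 0.6169, -0.0955, 0.0295, 0.0772)
top low: stand (287, 0.5761, 0.2118, 0.0957, 0.015) foot (22, 0.5701, 0.2282, 0.0216, 0.0269) barrel None mid foot (158, 0.6145, -0.0969, 0.0456, 0.0223) midbarrel (114, 0.6154, -0.0971, 0.0285, 0.0802)
```

View pics/scene7.png

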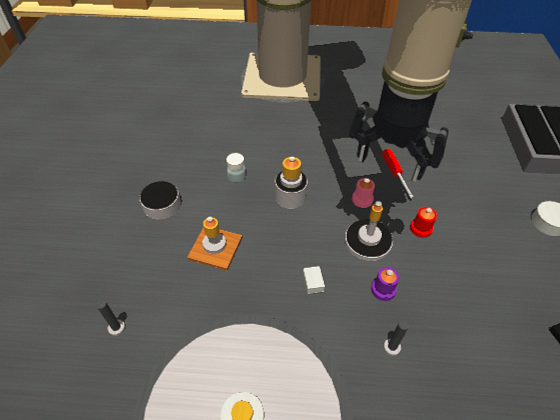

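The tall dop is upright and centred on the low stand (370,235). Last, the mid dop from the rest (213,240).

```bash
python3 -m creep '[[-1,-17.1,-26,0.9,0,0,0],[-1,-17.1,-26,0.9,0,0,0],[-1,-17.1,-26,0.9,0,0,0],[-1,-17.1,-26,0.9,0,0,0],[-1,-17.1,-26,0.9,0,0,0],[-1,-17.1,-26,0.9,0,0,0],[-1,-17.1,-26,0.9,0,0,0],[-1,-17.1,-26,0.9,0,0,0],[-1,-17.1,-26,0.9,0,0,0],[-1,-17.1,-26,0.9,0,0,0],[-1,-17.1,-26,0.9,0,0,0],[-1,-17.1,-26,0.9,0,0,0],[-1,-17.1,-26,4,0,0,0],[-1,-17.1,-26,6,0,0,0],[-1,-17.1,-26,6,0,0,0],[-1,-17.1,-26,6,0,0,0],[-1,-17.1,-26,6,0,0,0]]'; python3 go.py "(.616,-.096,.062)"
```

```text
time: 24.03
position: [0.6162, -0.095, 0.1486]
orientation: [[-0.898, 0.439, 0.001], [0.439, 0.898, -0.0], [-0.001, 0.0, -1.0]]
wrist_force: [-0.4, -0.3, 0.6]
grip_width: 0.999
gripper_force: 0.0
(.616,-.096,.062) [-0.01 -0.1   8.66]
```

```bash
python3 -m creep '[[-1,0,-0.1,3,0,0,0],[-1,0,-0.1,6,0,0,0],[-1,0,-0.1,8,0,0,0],[-1,0,-0.1,8.6,0,0,0],[-1,0,-0.1,8.6,0,0,0],[-1,0,-0.1,8.6,0,0,0],[0,0,-0.1,8.6,0,0,0],[0.2,0,-0.1,8.6,0,0,0],[1,0,-0.1,8.6,0,0,0],[1,0,-0.1,8.6,0,0,0],[1,0,-0.1,8.6,0,0,0],[1,0,-0.1,8.6,0,0,0],[1,0,-0.1,8.6,0,0,0],[1,0,-0.1,8.6,0,0,0],[1,0,-0.1,8.6,0,0,0],[1,0,-0.1,8.6,0,0,0]]' 40; python3 -m creep '[[1,0,0,-1,0,0,0],[1,0,0,-3,0,0,0],[1,0,0,-6,0,0,0],[1,0,0,-8,0,0,0],[1,0,0,-8,0,0,0],[1,0,0,-8,0,0,0],[1,0,0,-8,0,0,0]]'; python3 go.py "(.5125,-.2305,.142)"
```

```text
time: 25.37
position: [0.6157, -0.0967, 0.062]
orientation: [[-0.898, 0.44, 0.001], [0.44, 0.898, -0.0], [-0.001, 0.0, -1.0]]
wrist_force: [0.2, 2.2, 6.5]
grip_width: 0.32
gripper_force: 39.1
time: 25.95
position: [0.6142, -0.0965, 0.1397]
orientation: [[-0.898, 0.44, -0.002], [0.44, 0.898, 0.0], [0.002, -0.001, -1.0]]
wrist_force: [0.2, -0.3, -2.8]
grip_width: 0.318
gripper_force: 39.9
(.5125,-.2305,.142) [  3.23 -16.51  -0.21]
```

```bash
python3 -m creep '[[1,0.6,-3,0,0,0,0],[1,1.2,-6,0,0,0,0],[1,1.8,-9,0,0,0,0],[1,2.4,-12,0,0,0,0],[1,3,-15,0,0,0,0],[1,3.2,-16.5,0,0,0,0],[1,3.2,-16.5,0,0,0,0],[1,3.2,-16.5,0,0,0,0],[1,3.2,-16.5,2,0,0,0],[1,3.2,-16.5,3.5,0,0,0],[1,3.2,-16.5,4.2,0,0,0],[1,3.2,-16.5,4.2,0,0,0],[1,3.2,-16.5,4.2,0,0,0],[1,3.2,-16.5,4.2,0,0,0],[1,3.2,-16.5,4.2,0,0,0]]'; python3 go.py "(.5125,-.2305,.087)"
```

```text
time: 27.2
position: [0.5147, -0.2309, 0.1005]
orientation: [[-0.898, 0.44, 0.002], [0.44, 0.898, -0.001], [-0.002, -0.0, -1.0]]
wrist_force: [-0.3, 1.0, -2.6]
grip_width: 0.311
gripper_force: 40.2
(.5125,-.2305,.087) [ 0.22 -0.06  1.35]
```

```bash
python3 -m creep '[[1,0.1,0,0.4,0,0,0],[1,0.1,0,0.8,0,0,0],[1,0.1,0,1.1,0,0,0],[1,0.1,0,1.2,0,0,0],[1,0.1,0,1.3,0,0,0],[1,0.1,0,1.3,0,0,0],[1,0.1,0,1.35,0,0,0],[1,0.1,0,1.35,0,0,0]]'; python3 go.py "(.5125,-.2305,.087)"
```

```text
time: 27.87
position: [0.5133, -0.2304, 0.0871]
orientation: [[-0.898, 0.44, 0.001], [0.44, 0.898, -0.0], [-0.001, 0.0, -1.0]]
wrist_force: [-3.8, 2.2, 7.9]
grip_width: 0.315
gripper_force: 41.4
(.5125,-.2305,.087) [ 0.07 -0.04  0.01]
```

Contact. Release, rise, and check everything.

```bash
python3 -m creep '[[0.2,0,0,0,0,0,0],[0,0,0,0,0,0,0],[-0.3,0,0,0,0,0,0],[-1,0,0,0,0,0,0],[-1,0,0,0,0,0,0],[-1,0,0,0,0,0,0],[-1,0,0,0,0,0,0],[-1,0,0,0,0,0,0],[-1,0,0,0,0,0,0],[-1,0,0,-2,0,0,0],[-1,0,0,-4,0,0,0],[-1,0,0,-7,0,0,0],[-1,0,0,-10,0,0,0],[-1,0,0,-12,0,0,0],[-1,0,0,-12,0,0,0],[-1,0,0,-12,0,0,0],[-1,0,0,-12,0,0,0]]'
python3 - <<'E'
from h import *
C=dict(low=(.577,.213,.015,.105),mid=(.5125,-.2305,.035,.085),high=(.468,.0485,.055,.065))
for n in("scene","top"):
    p,W=cloud(n,f"pics/{n}8.png")
    for k,(x,y,h,l) in C.items(): print(n,k,'stand',circ(W,(x,y),.06,h-.004,h+.004),'foot',circ(W,(x,y),.045,h+.008,h+.016),'barrel',circ(W,(x,y),.04,h+l-.04,h+l-.012))
    if n=="top":
        for u,v in((342,274),(258,160),(178,290)): print(np.round(W[v,u],3))
E
```

```text
time: 29.28
position: [0.5126, -0.2301, 0.205]
orientation: [[-0.898, 0.44, -0.001], [0.44, 0.898, 0.0], [0.001, 0.0, -1.0]]
wrist_force: [-1.0, -0.5, -0.4]
grip_width: 1.001
gripper_force: 0.0
scene low stand (991, 0.5785, 0.2142, 0.0958, 0.0148) foot (280, 0.5768, 0.2133, 0.0479, 0.0267) barrel (129, 0.5778, 0.2141, 0.0218, 0.0972)
scene mid stand (506, 0.5135, -0.2298, 0.082, 0.0345) foot (241, 0.5138, -0.2284, 0.048, 0.0467) barrel (182, 0.5167, -0.229, 0.0305, 0.0979)
scene high stand (283, 0.4696, 0.0498, 0.0697, 0.0549) foot (133, 0.47, 0.0495, 0.0466, 0.0666) barrel (261, 0.47, 0.049, 0.0394, 0.101)
top low stand (891, 0.576, 0.2118, 0.0961, 0.0151) foot (206, 0.5752, 0.2122, 0.0465, 0.0269) barrel (50, 0.5753, 0.2123, 0.0209, 0.1035)
top mid stand (402, 0.5111, -0.2315, 0.0818, 0.0351) foot (175, 0.5126, -0.2304, 0.0468, 0.0475) barrel (92, 0.5123, -0.2304, 0.0283, 0.1046)
top high stand (393, 0.467, 0.0472, 0.0695, 0.055) foot (85, 0.4682, 0.0473, 0.0458, 0.0679) barrel (127, 0.4683, 0.0472, 0.0378, 0.1062)
[ 0.415 -0.08   0.06 ]
[0.68  0.101 0.022]
[0.386 0.283 0.024]
```

View pics/scene8.png

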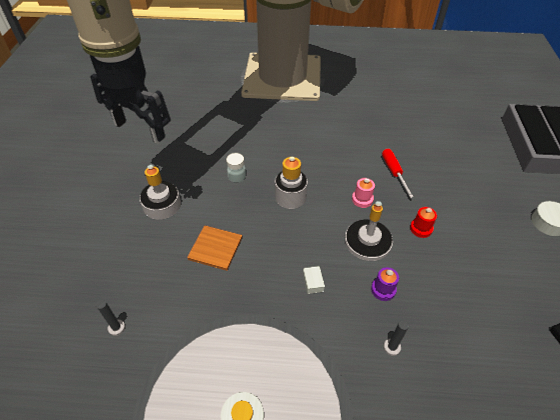

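All three dops are upright and within 2 mm of their stand centres, at (370,235), (157,190) and (291,178). The rest is empty and the bystanders have not moved.

```bash
python3 -c "
from plant import manip; print(manip.finish_job())"
```

```text
the job is handed in; nothing more can be done
None
```

I handed the job in at about 29 s: tall dop on the low stand, middle on the middle and short on the high, each upright and about 2 mm or less off centre by camera, the rest used for parking and empty again, and the jar, block and screwdriver unmoved; no verdict came back.

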